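# Swap the heels and clamp the white one four clicks

### The arm

A 6-joint arm with a two-finger parallel gripper is mounted at the origin on the work surface. World frame = base frame: x ahead of the robot, y to its left, z up, the work surface at z = 0. Lengths are in m, angles in degrees, forces in N, time in s.
With the tool pointing down it reaches from about 0.3 to 0.75 m from the base axis. Payload 8.5 kg.
Tool frame: the origin (TCP) lies midway between the tips of the shut fingers; the grasp point (between the pads) lies 19 mm behind it (env.tcp_to_grasp is the z of the grasp point in the tool frame, in m); z points along the fingers, y is the line along which they close (so a half turn about z gives the same grasp; the last joint's range is limited). The gripper opens to 85 mm and grips with 20 to 120 N. Pads are 22 mm wide; open, the fingers measure 114 mm over their backs; the gripper's body (76 mm by 85 mm) begins 54 mm behind the grasp point. The pads swing forward as they close: fully open they stand 13 mm farther back than shut.
Start: joints at [57.565, 21.807, 74.336, -0, 83.858, -12.336], TCP at [0.189, 0.516, 0.231] pointing down, gripper open.
Joint ranges: [-178.18, 178.18], [-50.72, 133.34], [12.68, 142.11], [-81.47, 261.47], [9.98, 163.14], [-165.26, 165.26]. Speed limits (degrees/s): [136.94, 136.94, 180, 180, 180, 180].

### API

Orientations are given as a 3x3 rotation matrix whose columns are the frame's x, y, z axes.
In Python, from rig import env, imaging, job, models gives the robot as it stands. The module is installed in compiled form; this text tells all that it offers.
- The arm moves only by the tool jog_arm, never from a script. Its argument "plan" is text: rows parted by semicolons, each of 7 numbers parted by spaces: the turn, a rotation vector about the tool's x, y, z in degrees, then the shift along the tool's x, y, z in cm, then the closure in counts, from 0 (fully open) to 255 (shut). In form: rx ry rz x y z claw; .... A call has 1 to 10 rows; each row shifts and turns the commanded pose from where the row before left it, along the tool's axes as they then stand; what a row does not reach is not made up. A row lasts 1/12 s, in which the tool goes at most 41.7 mm and 7.16 degrees, less where a joint would pass 70% of its speed; a pose out of reach is approached as far as the arm can. A call with a gripper value outside its range is refused whole. The fingers move at their own pace and stop on an object; "grip_force" is the grip in N (left out, the last holds). Time passes only in rows, so rows that do not move let the fingers close. It gives the time, the measured TCP pose, the force, the opening and the grip force at its end, in the units of the state.
- env.observe(): the state, without advancing time (a new reading comes with each control period).
- imaging.get_image(name): name is "side" or "top"; returns a dict with "pixels" (384x512x3 uint8, red, green, blue), "depth" (384x512 float32, m along the optical axis (not along the pixel's ray), 0 where there is no reading), "fov_y" (degrees; the focal length in pixels is half the picture's height over the tangent of half this angle, whatever the lens; pixels are square), "cx", "cy" (the principal point, pixels), "distortion" ([k1, k2, p1, p2, k3] as OpenCV has them; the pictures are not rectified), "world_from_camera" (4x4, takes a point from camera to world coordinates). Camera axes: x right, y down, z forward; pixel columns grow to the right and rows downward; lengths in m; the calibration is good to about 2 mm. A picture is of the moment at which its call begins.
- job.close_job(): hands the job in; it is judged then, once.
Trained networks look in the newest picture that a camera, given by its name, has taken for a name from the list of things; names that differ only in an ending like _2 or _b are one class to them, and where a whole thing is asked for, a point or a joint stands for the part that bears it (a point fixed in the world has none). Each returns a list of dicts, best first, with "confidence" (0 to 1); they miss things now and then, are a little off and sometimes report something else, mostly with a low value. They report only what shows in the picture. A call takes as long as a camera call. They do not tell look-alikes from the thing itself.
- models.outline_of(camera, query): "region" (384x512 bool, what is visible of it) and "bbox" ([centre column, centre row, width, height] in pixels, round what is visible of it).
- models.tip_of(camera, query): "at" ([column, row] in pixels: a listed point, or the origin of a listed thing).
The state is a dict: "time_s": time; "q": joint angles; "qvel": joint speeds; "joint_efforts": joint torques, N m; "position": TCP position; "tool_rot": TCP orientation; "ft_force": force on the tool from outside, world axes, zero at the start; "wrist_torque": the same for the moment, N m; "grip_width": finger opening in m; "gripper_force": force on a finger pad.
Only numpy, scipy, OpenCV 4.12 (cv2) and the standard library are available. Lean on these libraries where they do the work, as an engineer would, in place of code of your own. Each camera call takes 0.05 s, during which the arm holds its last target. There are 200 camera calls.

### The job

Swap the two shoe heels: the brown one out of the green clamp and into the blue-rimmed place on the stand, the white one from the stand onto the clamp's seat between the jaws, both upright. Then take the clamp's red knob and swing its ratchet lever exactly four clicks, never on to a fifth, and finish while still holding the knob there, since the lever springs back if let go. Leave the loose things round about alone.

Things in the scene. Friction and masses are not known exactly. Their poses are not given: they have to be found in the camera images.
- brown_heel_mid (a point): centre (half-way up) of the brown block heel: a 44 x 44 mm block 60 mm tall, 0.12 kg or so, dark brown with black foot; axes x and y along its sides, z up. It starts upright on the clamp's seat
- white_heel_mid (a point): centre (half-way up) of the white block heel, same 44 x 44 x 60 mm shape with black foot. It starts upright in the stand's place
- seat (a point): centre of the green clamp's steel seat, on its surface, 20 mm above the table, z up. Local -y: fixed jaw, face 30 mm away, top 32 mm above the seat. Local +y: orange pad of the moving jaw, face 30 mm away at rest, top 41 mm above the seat; the green ratchet housing starts at y 85 mm, 52 mm above the seat. A heel stands in this 60 mm gap, sides along x and y; the x sides are open for fingers
- pivot (a point): point on the upright axis of the ratchet lever at the height of the knob's middle; at local x 0, y 135 mm, z 111 mm in the frame of seat
- knob (a point): middle of the upright red cylindrical knob (24 mm diameter, 46 mm tall) at the lever's end, 125 mm from the pivot, 131 mm above the table. It spins freely on its own axis, so a grip need not turn with the lever. The lever points to the robot's side of the clamp; it sweeps level, clockwise seen from above, away from the heel
- lever (a joint): angle of the ratchet lever, rad: 0 at rest on its stop, growing clockwise from above, at most 1.32. A click every 0.22 rad: first 0.22, fourth 0.88, fifth 1.10. At the knob it resists with 1 to 10 N: least just before each click, then climbing by 4 N or so within 0.07 rad as the pawl drops in. The pawl counts but does not lock: let go, the lever springs back to 0
- place (a point): centre of the floor of the stand's place, 15 mm above the table: a square 64 x 64 mm recess with a blue rim 4 mm thick that rises 3 mm above this floor; the aluminium stand is 100 x 100 mm; axes along its sides
- mat_top (a point): centre of the top of an empty cork mat, 100 x 100 mm, 4 mm thick, on the table: a free spot to set a heel down for a while
- cone: grey cone, 105 mm tall, 52 mm wide, loose bystander; origin under its centre
- jar: jar with yellow lid, 64 mm wide, 85 mm tall, loose bystander; origin under its centre
- tin: tin, 72 mm wide, 100 mm tall, loose bystander; origin under its centre
- tape: yellow roll of tape lying flat, 90 mm wide, 25 mm tall, loose bystander; origin under its centre
- brush: brush lying flat, loose bystander; origin under it
- insole: cork insole, 196 x 64 x 6 mm, lying flat, loose bystander; origin under its centre
- pad: orange sprung pad of the moving jaw, 46 mm wide. It goes 22.5 mm per rad of lever towards the fixed jaw, pushes the heel against it and first squeezes it at the fourth click, with about 7 N. Its origin is not on the pad but at the clamp's origin under the seat: use seat
Things that resemble listed ones, but are neither listed nor needed, are in the scene too. Of the things that look like the part that bears place, take the one that is nearest to the robot's base at the start.

How it is judged (in metres and radians):
On the way:
1. the heels have been swapped and let go, the lever still at rest (horizontal distance between brown_heel_mid and place below 0.016 m and z of brown_heel_mid in the frame of place below 0.034 m and angle between each of brown_heel_mid, white_heel_mid's own z axis and vertical below 0.15 rad and horizontal distance between white_heel_mid and seat below 0.02 m and z of white_heel_mid in the frame of seat below 0.034 m and contact force between the fingers and white_heel below 0.1 N and contact force between the fingers and brown_heel below 0.1 N and value of joint lever below 0.11 rad), for 0.1 s.
At the end, for the whole second after the job is handed in: Lever at its fourth click (0.81 to 0.96 rad), fingers pushing or holding it (over 1 N); white heel upright on the seat within 22 mm of its centre, pad squeezing it over 2.5 N; brown heel upright in the stand's place within 16 mm of its centre; fingers off both heels (value of joint lever between 0.81 and 0.96 rad and contact force between the fingers and lever above 1 N and contact force between pad and white_heel above 2.5 N and horizontal distance between white_heel_mid and seat below 0.022 m and z of white_heel_mid in the frame of seat below 0.034 m and angle between each of white_heel_mid, brown_heel_mid's own z axis and vertical below 0.15 rad and horizontal distance between brown_heel_mid and place below 0.016 m and z of brown_heel_mid in the frame of place below 0.034 m and contact force between the fingers and white_heel below 0.1 N and contact force between the fingers and brown_heel below 0.1 N); the arm keeps its last pose, push and grip.
It fails at once if the lever went on to the fifth click (value of joint lever above 1.04 rad).
It fails at once if a bystander was moved by more than 30 mm (distance of any of cone, jar, tin, tape, brush, insole from where it was at the start of the episode above 0.03 m).
It also fails if it takes over 72 s, if anything falls off the work surface, if the arm or the gripper's body presses on something with over 40 N, if the wrist force passes 120 N, or if a joint passes its speed limit or range.

## Working session

There is one attempt and no reset: what is moved stays moved. The work goes in short steps, Python scripts to look and compute and a tool call to move; the robot and the scene stay as the last step left them, time stands still between calls to the robot, and variables do not carry over. Pictures are saved under pics/ and viewed, at most 10 in all, crops included, and the job is handed in when it is done.

Besides the shell and the picture viewer there is one more tool, called after ">>>" by a JSON object that holds its "api" and its "payload". jog_arm: Moves the arm, as the interface text tells. Its arguments: {"type":"object","properties":{"plan":{"type":"string"},"grip_force":{"type":"number"}},"required":["plan"]}

```bash
mkdir -p pics; cat > h.py <<'E'
import numpy as np, cv2
from rig import env, imaging, job, models
def K(im):
    f=192/np.tan(np.radians(im["fov_y"])/2)
    return np.array([[f,0,im["cx"]],[0,f,im["cy"]],[0,0,1.]])
def ray(im,uv):
    p=cv2.undistortPoints(np.array(uv,float).reshape(-1,1,2),K(im),np.array(im["distortion"],float)).reshape(-1,2)
    return np.c_[p,np.ones(len(p))]
def atz(im,uv,z):
    T=np.array(im["world_from_camera"]);d=ray(im,uv)@T[:3,:3].T;o=T[:3,3]
    return o+d*((z-o[2])/d[:,2])[:,None]
def cloud(im):
    v,u=np.mgrid[0:384,0:512]
    T=np.array(im["world_from_camera"]);r=ray(im,np.c_[u.ravel(),v.ravel()])*im["depth"].ravel()[:,None]
    P=r@T[:3,:3].T+T[:3,3]; P[im["depth"].ravel()==0]=np.nan
    return P.reshape(384,512,3)
def save(n,px,s=1):
    cv2.imwrite("pics/"+n,cv2.resize(cv2.cvtColor(px,cv2.COLOR_RGB2BGR),None,fx=s,fy=s,interpolation=cv2.INTER_CUBIC))
E
python3 - <<'E'
from h import *
ims={c:imaging.get_image(c) for c in("top","side")}
save("a.png",np.vstack([ims["top"]["pixels"],ims["side"]["pixels"]]),0.78)
np.save("c_top.npy",ims["top"],allow_pickle=True)
for c in ims:
    P=cloud(ims[c]); print(c,ims[c]["world_from_camera"][:3,3] if hasattr(ims[c]["world_from_camera"],'shape') else ims[c]["world_from_camera"])
    for q in["brown_heel_mid","white_heel_mid","seat","place","mat_top","knob","pivot","cone","jar","tin","tape","brush","insole"]:
        for r in models.tip_of(c,q)[:3]:
            u,v=np.round(r["at"]).astype(int); p=P[min(max(v,0),383),min(max(u,0),511)]
            print(q,round(r["confidence"],2),u,v,p.round(3))
E
```

```text
top [ 0.48820858 -0.07526871  1.62371494]
brown_heel_mid 0.44 235 199 [ 0.594 -0.009  0.085]
white_heel_mid 0.67 306 227 [ 0.49  -0.258  0.077]
seat 0.9 237 204 [ 0.576 -0.016  0.086]
seat 0.36 366 235 [ 0.459 -0.462  0.099]
place 0.98 406 219 [ 0.512 -0.632  0.018]
place 0.7 308 227 [ 0.49  -0.265  0.075]
place 0.58 309 224 [ 0.501 -0.269  0.074]
mat_top 0.87 305 184 [ 0.651 -0.268 -0.002]
mat_top 0.4 361 201 [ 0.578 -0.454  0.081]
mat_top 0.32 203 223 [0.511 0.102 0.104]
knob 0.71 309 224 [ 0.501 -0.269  0.074]
knob 0.63 207 226 [0.5   0.085 0.137]
knob 0.59 197 190 [0.626 0.121 0.108]
pivot 0.93 192 192 [0.622 0.142 0.085]
cone 0.47 104 244 [0.444 0.462 0.06 ]
jar 0.67 360 205 [ 0.564 -0.449  0.087]
jar 0.52 196 195 [0.609 0.125 0.109]
jar 0.48 138 248 [0.426 0.352 0.016]
tin 0.81 363 234 [ 0.462 -0.455  0.087]
tape 0.62 254 154 [ 0.768 -0.08  -0.003]
brush 0.91 136 250 [0.419 0.359 0.018]
insole 0.88 118 194 [0.627 0.43  0.004]
insole 0.41 306 230 [ 0.48  -0.257  0.08 ]
side [ 0.35370647 -1.04841327  0.92225148]
brown_heel_mid 0.46 256 186 [ 0.575 -0.025  0.071]
brown_heel_mid 0.28 249 252 [ 0.491 -0.296  0.047]
white_heel_mid 0.61 249 249 [ 0.491 -0.294  0.058]
white_heel_mid 0.36 256 320 [ 0.46  -0.524  0.048]
seat 0.77 262 193 [ 0.592 -0.044  0.051]
place 0.76 292 360 [ 0.524 -0.629  0.012]
place 0.75 250 252 [ 0.493 -0.298  0.049]
mat_top 0.61 297 244 [ 0.653 -0.265  0.006]
mat_top 0.31 259 190 [ 0.585 -0.027  0.053]
knob 0.47 226 157 [0.491 0.087 0.134]
pivot 0.72 258 146 [0.664 0.325 0.002]
cone 0.63 202 135 [0.435 0.445 0.022]
jar 0.94 295 305 [ 0.572 -0.498  0.037]
tin 0.79 253 318 [ 0.452 -0.525  0.063]
tin 0.32 245 138 [0.622 0.401 0.003]
tape 0.92 313 202 [ 0.772 -0.082  0.002]
brush 0.72 204 151 [0.429 0.333 0.01 ]
insole 0.64 243 137 [0.614 0.408 0.006]
```

```bash
ls pics
```

```text
a.png
```

View pics/a.png

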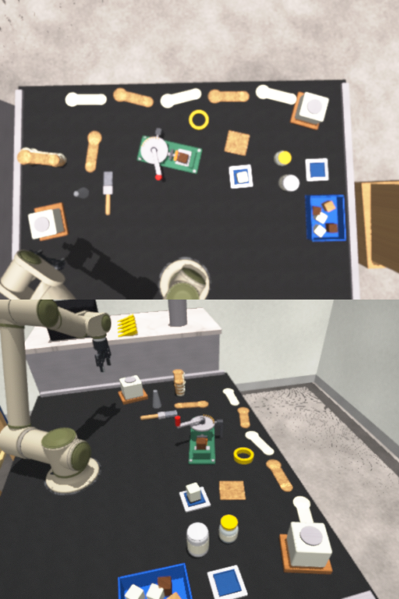

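The picture shows the brown heel in the green clamp at about top (235,200) and the white heel on the near stand at (307,226). The knob is at (207,226), the mat at (305,184) and an empty look-alike stand at (406,219). Two stands could be "place": (307,226), about 0.55 m from the base, and (406,219), about 0.81 m. The nearer one is right, and it also bears the white heel. I'll check it in a crop and measure yaws from the depth.

```bash
cat >> h.py <<'E'
def rect(pts,name):
    pts=pts[:,:2].astype(np.float32)
    (c,s,a)=cv2.minAreaRect(pts*1000)
    print(name,len(pts),"c",np.round(np.array(c)/1000,4),"size",np.round(s,1),"ang",round(a,1),"median",np.round(np.median(pts,0),4))
E
python3 - <<'E'
from h import *
im=np.load("c_top.npy",allow_pickle=True).item(); P=cloud(im); px=im["pixels"]
save("b.png",px[165:255,170:330],5)
hsv=cv2.cvtColor(px,cv2.COLOR_RGB2HSV)
H,S,V=[hsv[...,i].astype(int) for i in range(3)]
def box(x0,x1,y0,y1,z0,z1): return (P[...,0]>x0)&(P[...,0]<x1)&(P[...,1]>y0)&(P[...,1]<y1)&(P[...,2]>z0)&(P[...,2]<z1)
print("f",K(im)[0,0])
m=box(.4,.6,-.35,-.17,.065,.09);rect(P[m],"whitetop");print(np.median(P[m][:,2]))
m=box(.4,.6,-.35,-.17,.008,.03);rect(P[m],"stand");print(np.median(P[m][:,2]))
m=box(.53,.64,-.07,.03,.07,.1);rect(P[m],"browntop");print(np.median(P[m][:,2]))
m=box(.4,.6,.0,.2,.1,.2)&((H<8)|(H>172))&(S>150);rect(P[m],"knob");print(np.median(P[m][:,2]), np.percentile(P[m][:,2],[5,95]))
m=box(.58,.75,-.35,-.2,-.01,.015)&(S>70)&(V>80);rect(P[m],"mat");
m=box(.45,.75,-.15,.3,-.01,.2)&(H>60)&(H<95)&(S>80);rect(P[m],"green")
m2=m&(P[...,2]<.035);rect(P[m2],"greenlow")
E
```

```text
f 437.4256458350734
whitetop 157 c [ 0.4898 -0.276 ] size [43.6 43.8] ang 10.2 median [ 0.4901 -0.2757]
0.07338565713120415
stand 505 c [ 0.4997 -0.2646] size [196.9 166.2] ang 1.3 median [ 0.4983 -0.2718]
0.012580877133959278
browntop 156 c [ 0.5838 -0.0069] size [43.8 43.5] ang 72.5 median [ 0.5836 -0.0058]
0.08059508669160653
knob 42 c [0.4955 0.0964] size [17.  23.1] ang 0.0 median [0.497  0.0937]
0.15263061654052812 [0.13255476 0.1572953 ]
mat 863 c [ 0.6544 -0.2617] size [111.4 111.6] ang 76.9 median [ 0.6541 -0.2618]
green 918 c [0.6054 0.0618] size [297.3 125.9] ang 76.4 median [ 0.5783 -0.0018]
greenlow 759 c [0.6054 0.0618] size [297.3 125.9] ang 76.4 median [0.5767 0.0116]
```

View pics/b.png

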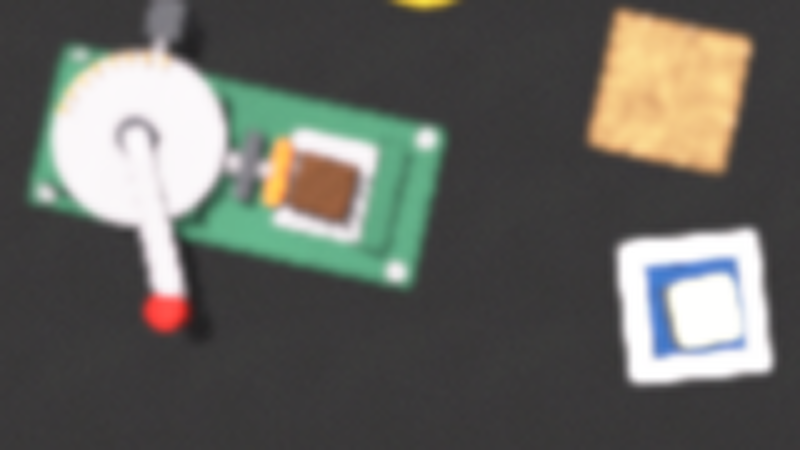

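The crop shows the brown heel between the orange pad and the fixed jaw, and the red knob at about top (203,227). The lever disc centre is near (197,192). The white heel sits off-centre in the blue recess of the near stand, around (308,227), so the choice is confirmed. Next I'll refine the seat, pivot, place and yaws.

```bash
python3 - <<'E'
from h import *
im=np.load("c_top.npy",allow_pickle=True).item(); P=cloud(im); px=im["pixels"]
hsv=cv2.cvtColor(px,cv2.COLOR_RGB2HSV); H,S,V=[hsv[...,i].astype(int) for i in range(3)]
def reg(x0,x1,y0,y1):
    m=np.zeros((384,512),bool); m[y0:y1,x0:x1]=1; return m
def R(m,z,name):
    v,u=np.nonzero(m); Q=atz(im,np.c_[u,v],z); rect(Q,name); return Q
# stand: bright or blue
w=reg(285,332,205,250)&((V>140)|((H>95)&(H<125)&(S>100)))
R(w,.017,"stand")
g=reg(170,262,168,228)&(H>65)&(H<95)&(S>80)
Q=R(g,.012,"green base")
o=reg(215,235,185,212)&(H>8)&(H<22)&(S>150)&(V>180); R(o,.061,"orange")
d=(P[...,2]>.06)&(P[...,2]<.15)&reg(175,222,170,215)&(S<60)&(V>150)
print("disc z",np.percentile(P[d][:,2],[10,50,90])); z=np.median(P[d][:,2])
v,u=np.nonzero(d); Q=atz(im,np.c_[u,v],z); c,r=cv2.minEnclosingCircle((Q[:,:2]*1000).astype(np.float32)); print("disc",c,r)
k=reg(195,215,215,236)&((H<8)|(H>172))&(S>150); R(k,.145,"knob")
for q,z in(("pivot",.131),("seat",.02),("place",.015),("knob",.131)):
    for c in("top","side"):
        for r in models.tip_of(c,q)[:3]: 
            i=im if c=="top" else imaging.get_image("side")
            print(q,c,round(r["confidence"],2),atz(i,[r["at"]],z).round(4))
s=env.observe(); print(s["position"],np.round(s["tool_rot"],3),env.tcp_to_grasp,s["grip_width"],s["time_s"])
E
```

```text
stand 858 c [ 0.4948 -0.2732] size [107.5 107.7] ang 4.2 median [ 0.4942 -0.2731]
green base 922 c [0.6044 0.0608] size [295.  124.8] ang 76.4 median [ 0.5792 -0.0017]
orange 26 c [0.5959 0.0253] size [ 8.8 36.6] ang 79.7 median [0.5926 0.024 ]
disc z [0.07893568 0.08488346 0.10682526]
disc (612.0319213867188, 115.24636840820312) 77.2491226196289
knob 51 c [0.4972 0.0976] size [27.1 20.2] ang 88.9 median [0.4971 0.0976]
pivot top 0.93 [[0.616  0.1367 0.131 ]]
pivot side 0.72 [[0.618  0.1306 0.131 ]]
seat top 0.9 [[ 0.5798 -0.0148  0.02  ]]
seat top 0.36 [[ 0.4563 -0.4828  0.02  ]]
seat side 0.94 [[0.5943 0.0062 0.02  ]]
place top 0.98 [[ 0.511  -0.6342  0.015 ]]
place top 0.7 [[ 0.489  -0.2723  0.015 ]]
place top 0.58 [[ 0.502  -0.2767  0.015 ]]
place side 0.93 [[ 0.4937 -0.273   0.015 ]]
place side 0.78 [[ 0.5163 -0.6348  0.015 ]]
knob top 0.71 [[ 0.5011 -0.2605  0.131 ]]
knob top 0.63 [[0.4994 0.0862 0.131 ]]
knob top 0.59 [[0.6236 0.1194 0.131 ]]
knob side 0.5 [[0.4914 0.0857 0.131 ]]
knob side 0.19 [[ 0.7147 -0.2073  0.131 ]]
[0.1890121  0.51649349 0.23135475] [[-0.939  0.344  0.   ]
 [ 0.344  0.939  0.   ]
 [-0.     0.    -1.   ]] -0.0187 0.085203265761396 2.1
```

```bash
cat > plan.py <<'E'
import numpy as np, sys
# usage: plan.py x y z yaw(tool y angle)  then waypoints x y z yaw rows claw ... prints rounded rows; yaw deg
a=list(map(float,sys.argv[1:])); p=np.array(a[:3]); yaw=a[3]; out=[]
for i in range(4,len(a),6):
    q=np.array(a[i:i+3]); ty,n,c=a[i+3],int(a[i+4]),int(a[i+5])
    for k in range(n):
        dy=(ty-yaw)/(n-k); d=(q-p)/(n-k)
        dy=round(dy,1); y2=yaw+dy; w=np.radians(yaw)   # shift in axes before the turn
        X=np.array([-np.sin(w),np.cos(w),0]);Y=np.array([np.cos(w),np.sin(w),0])
        s=np.round([d@X*100,d@Y*100,-d[2]*100],1 if k<n-1 else 2)
        p=p+(X*s[0]+Y*s[1])/100-np.array([0,0,s[2]/100]); yaw=y2
        out.append(f"0 0 {-dy:g} {s[0]+0:g} {s[1]+0:g} {s[2]+0:g} {c}")
print("end",p.round(4),round(yaw,2))
for i in range(0,len(out),10): print("; ".join(out[i:i+10]))
E
python3 plan.py .189 .516 .231 69.9  .490 -.276 .231 10 22 0  .490 -.276 .130 10 3 0
```

```text
end [ 0.49   -0.2761  0.13  ] 10.0
0 0 2.7 -2.5 -2.9 0 0; 0 0 2.7 -2.7 -2.8 0 0; 0 0 2.7 -2.8 -2.7 0 0; 0 0 2.7 -2.9 -2.5 0 0; 0 0 2.7 -3 -2.4 0 0; 0 0 2.7 -3.1 -2.2 0 0; 0 0 2.7 -3.2 -2.1 0 0; 0 0 2.7 -3.3 -1.9 0 0; 0 0 2.7 -3.4 -1.8 0 0; 0 0 2.7 -3.5 -1.6 0 0
0 0 2.7 -3.6 -1.5 0 0; 0 0 2.7 -3.6 -1.3 0 0; 0 0 2.7 -3.7 -1.1 0 0; 0 0 2.8 -3.7 -0.9 0 0; 0 0 2.7 -3.8 -0.7 0 0; 0 0 2.8 -3.8 -0.6 0 0; 0 0 2.7 -3.8 -0.4 0 0; 0 0 2.8 -3.9 -0.2 0 0; 0 0 2.7 -3.9 0 0 0; 0 0 2.8 -3.9 0.2 0 0
0 0 2.7 -3.8 0.4 0 0; 0 0 2.8 -3.83 0.5 0 0; 0 0 -0 0 0 3.4 0; 0 0 -0 0 0 3.4 0; 0 0 -0 0 0 3.3 0
```

>>> {"api": "jog_arm", "payload": {"plan": "0 0 2.7 -2.5 -2.9 0 0; 0 0 2.7 -2.7 -2.8 0 0; 0 0 2.7 -2.8 -2.7 0 0; 0 0 2.7 -2.9 -2.5 0 0; 0 0 2.7 -3 -2.4 0 0; 0 0 2.7 -3.1 -2.2 0 0; 0 0 2.7 -3.2 -2.1 0 0; 0 0 2.7 -3.3 -1.9 0 0; 0 0 2.7 -3.4 -1.8 0 0; 0 0 2.7 -3.5 -1.6 0 0"}}

```text
time_s: 2.93
position: [0.3254, 0.1557, 0.2316]
tool_rot: [[-0.679, 0.734, 0.001], [0.734, 0.679, 0.0], [-0.001, 0.001, -1.0]]
ft_force: [2.0, 0.3, 0.4]
grip_width: 0.0857
gripper_force: 0.0
```

>>> {"api": "jog_arm", "payload": {"plan": "0 0 2.7 -3.6 -1.5 0 0; 0 0 2.7 -3.6 -1.3 0 0; 0 0 2.7 -3.7 -1.1 0 0; 0 0 2.8 -3.7 -0.9 0 0; 0 0 2.7 -3.8 -0.7 0 0; 0 0 2.8 -3.8 -0.6 0 0; 0 0 2.7 -3.8 -0.4 0 0; 0 0 2.8 -3.9 -0.2 0 0; 0 0 2.7 -3.9 0 0 0; 0 0 2.8 -3.9 0.2 0 0"}}

```text
time_s: 3.77
position: [0.4629, -0.2058, 0.2314]
tool_rot: [[-0.265, 0.964, 0.0], [0.964, 0.265, -0.0], [-0.0, 0.0, -1.0]]
ft_force: [0.9, 0.1, 0.9]
grip_width: 0.085
gripper_force: 0.0
```

>>> {"api": "jog_arm", "payload": {"plan": "0 0 2.7 -3.8 0.4 0 0; 0 0 2.8 -3.8 0.5 0 0; 0 0 0 0 0 3.4 0; 0 0 0 0 0 3.4 0; 0 0 0 0 0 3.3 0; 0 0 0 0 0 0 0; 0 0 0 0 0 0 0"}}

```text
time_s: 4.35
position: [0.4897, -0.2751, 0.13]
tool_rot: [[-0.174, 0.985, -0.002], [0.985, 0.174, 0.002], [0.002, -0.002, -1.0]]
ft_force: [-0.4, 0.1, 0.0]
grip_width: 0.0856
gripper_force: 0.0
```

>>> {"api": "jog_arm", "payload": {"plan": "0 0 0 0 0 3.5 0; 0 0 0 0 0 3.5 0; 0 0 0 0 0 3.2 0; 0 0 0 0 0 0 0; 0 0 0 0 0 0 255; 0 0 0 0 0 0 255; 0 0 0 0 0 0 255; 0 0 0 0 0 0 255; 0 0 0 0 0 0 255; 0 0 0 0 0 0 255", "grip_force": 40}}

```text
time_s: 5.18
position: [0.4911, -0.2762, 0.031]
tool_rot: [[-0.174, 0.985, 0.004], [0.985, 0.174, -0.003], [-0.004, 0.003, -1.0]]
ft_force: [0.5, 1.2, 7.9]
grip_width: 0.0434
gripper_force: 41.2
```

```bash
python3 plan.py .49 -.276 .028 10  .490 -.276 .118 10 3 255 .6544 -.2618 .118 -14 5 255 .6544 -.2618 .02 -14 4 255; echo; python3 plan.py .6544 -.2618 .02 -14 .6544 -.2618 .2 -14 5 0 .5837 -.0065 .2 -16 7 0 .5837 -.0065 .12 -16 3 0
```

```text
end [ 0.6544 -0.2618  0.02  ] -14.0
0 0 -0 0 0 -3 255; 0 0 -0 0 0 -3 255; 0 0 -0 0 0 -3 255; 0 0 4.8 -0.3 3.3 0 255; 0 0 4.8 0 3.3 0 255; 0 0 4.8 0.3 3.3 0 255; 0 0 4.8 0.5 3.2 0 255; 0 0 4.8 0.8 3.24 0 255; 0 0 -0 0 0 2.4 255; 0 0 -0 0 0 2.5 255
0 0 -0 0 0 2.4 255; 0 0 -0 0 0 2.5 255

end [ 0.5837 -0.0065  0.12  ] -16.0
0 0 -0 0 0 -3.6 0; 0 0 -0 0 0 -3.6 0; 0 0 -0 0 0 -3.6 0; 0 0 -0 0 0 -3.6 0; 0 0 -0 0 0 -3.6 0; 0 0 0.3 3.3 -1.9 0 0; 0 0 0.3 3.3 -1.9 0 0; 0 0 0.3 3.3 -1.9 0 0; 0 0 0.3 3.3 -1.9 0 0; 0 0 0.3 3.2 -1.9 0 0
0 0 0.2 3.2 -1.9 0 0; 0 0 0.3 3.26 -1.99 0 0; 0 0 -0 0 0 2.7 0; 0 0 -0 0 0 2.7 0; 0 0 -0 0 0 2.6 0
```

>>> {"api": "jog_arm", "payload": {"plan": "0 0 0 0 0 -3 255; 0 0 0 0 0 -3 255; 0 0 0 0 0 -3 255; 0 0 4.8 -0.3 3.3 0 255; 0 0 4.8 0 3.3 0 255; 0 0 4.8 0.3 3.3 0 255; 0 0 4.8 0.5 3.2 0 255; 0 0 4.8 0.8 3.2 0 255; 0 0 0 0 0 2.5 255; 0 0 0 0 0 2.5 255"}}

```text
time_s: 6.02
position: [0.6564, -0.2608, 0.0702]
tool_rot: [[0.241, 0.971, 0.005], [0.971, -0.241, -0.003], [-0.002, 0.006, -1.0]]
ft_force: [0.1, -0.4, -0.8]
grip_width: 0.0436
gripper_force: 41.5
```

>>> {"api": "jog_arm", "payload": {"plan": "0 0 0 0 0 2.3 255; 0 0 0 0 0 1.7 255; 0 0 0 0 0 0.7 255; 0 0 0 0 0 0 255; 0 0 0 0 0 0 255"}}

```text
time_s: 6.43
position: [0.6544, -0.2612, 0.0229]
tool_rot: [[0.242, 0.97, 0.002], [0.97, -0.242, -0.001], [-0.001, 0.002, -1.0]]
ft_force: [0.8, 0.1, -0.9]
grip_width: 0.0437
gripper_force: 40.8
```

>>> {"api": "jog_arm", "payload": {"plan": "0 0 0 0 0 0.3 255; 0 0 0 0 0 0 255; 0 0 0 0 0 0 0; 0 0 0 0 0 0 0; 0 0 0 0 0 0 0; 0 0 0 0 0 0 0; 0 0 0 0 0 -3 0; 0 0 0 0 0 -4 0; 0 0 0 0 0 -4 0; 0 0 0 0 0 -4 0"}}

```text
time_s: 7.27
position: [0.6536, -0.2608, 0.17]
tool_rot: [[0.242, 0.97, -0.0], [0.97, -0.242, 0.0], [0.0, -0.001, -1.0]]
ft_force: [0.7, 0.2, 0.1]
grip_width: 0.0856
gripper_force: 0.0
```

>>> {"api": "jog_arm", "payload": {"plan": "0 0 0 0 0 -3.2 0; 0 0 0.3 3.3 -1.9 0 0; 0 0 0.3 3.3 -1.9 0 0; 0 0 0.3 3.3 -1.9 0 0; 0 0 0.3 3.3 -1.9 0 0; 0 0 0.3 3.2 -1.9 0 0; 0 0 0.2 3.2 -1.9 0 0; 0 0 0.3 3.3 -2 0 0; 0 0 0 0 0 2.7 0; 0 0 0 0 0 2.7 0"}}

```text
time_s: 8.1
position: [0.5834, -0.0031, 0.1474]
tool_rot: [[0.273, 0.962, 0.004], [0.962, -0.273, -0.001], [0.0, 0.004, -1.0]]
ft_force: [1.9, -0.1, -1.1]
grip_width: 0.0855
gripper_force: 0.0
```

>>> {"api": "jog_arm", "payload": {"plan": "0 0 0 0 0 2.6 0; 0 0 0 0 0 0 0; 0 0 0 0 0 0 0"}}

```text
time_s: 8.35
position: [0.583, -0.0052, 0.12]
tool_rot: [[0.276, 0.961, -0.002], [0.961, -0.276, 0.0], [-0.0, -0.002, -1.0]]
ft_force: [0.4, -0.8, 0.1]
grip_width: 0.0854
gripper_force: 0.0
```

>>> {"api": "jog_arm", "payload": {"plan": "0 0 0 0 0 3 0; 0 0 0 0 0 3 0; 0 0 0 0 0 2.7 0; 0 0 0 0 0 0 0; 0 0 0 0 0 0 255; 0 0 0 0 0 0 255; 0 0 0 0 0 0 255; 0 0 0 0 0 0 255; 0 0 0 0 0 0 255; 0 0 0 0 0 0 255", "grip_force": 40}}

```text
time_s: 9.18
position: [0.5845, -0.0055, 0.0357]
tool_rot: [[0.276, 0.961, 0.004], [0.961, -0.276, -0.001], [0.0, 0.004, -1.0]]
ft_force: [-0.6, -0.8, 6.3]
grip_width: 0.0438
gripper_force: 40.9
```

```bash
python3 plan.py .583 -.006 .033 -16  .583 -.006 .133 -16 4 255 .4948 -.2732 .133 4 8 255 .4948 -.2732 .04 4 4 255;  python3 - <<'E'
from h import *
im=imaging.get_image("top"); P=cloud(im)
def box(x0,x1,y0,y1,z0,z1): return (P[...,0]>x0)&(P[...,0]<x1)&(P[...,1]>y0)&(P[...,1]<y1)&(P[...,2]>z0)&(P[...,2]<z1)
m=box(.6,.72,-.35,-.17,.05,.08);rect(P[m],"white");print(np.median(P[m][:,2]))
E
```

```text
end [ 0.4948 -0.2732  0.04  ] 4.0
0 0 -0 0 0 -2.5 255; 0 0 -0 0 0 -2.5 255; 0 0 -0 0 0 -2.5 255; 0 0 -0 0 0 -2.5 255; 0 0 -2.5 -3.5 -0.1 0 255; 0 0 -2.5 -3.5 -0.3 0 255; 0 0 -2.5 -3.5 -0.5 0 255; 0 0 -2.5 -3.5 -0.6 0 255; 0 0 -2.5 -3.4 -0.7 0 255; 0 0 -2.5 -3.4 -0.9 0 255
0 0 -2.5 -3.4 -1.1 0 255; 0 0 -2.5 -3.28 -1.15 0 255; 0 0 -0 0 0 2.3 255; 0 0 -0 0 0 2.3 255; 0 0 -0 0 0 2.4 255; 0 0 -0 0 0 2.3 255
white 151 c [ 0.6546 -0.2611] size [43.5 44. ] ang 76.5 median [ 0.6546 -0.2608]
0.06354811679841932
```

>>> {"api": "jog_arm", "payload": {"plan": "0 0 0 0 0 -2 255; 0 0 0 0 0 -2.5 255; 0 0 0 0 0 -2.5 255; 0 0 0 0 0 -3 255; 0 0 -2.5 -3.5 -0.1 0 255; 0 0 -2.5 -3.5 -0.3 0 255; 0 0 -2.5 -3.5 -0.5 0 255; 0 0 -2.5 -3.5 -0.6 0 255; 0 0 -2.5 -3.4 -0.7 0 255; 0 0 -2.5 -3.4 -0.9 0 255"}}

```text
time_s: 10.07
position: [0.5167, -0.207, 0.1346]
tool_rot: [[0.015, 1.0, 0.001], [1.0, -0.015, -0.001], [-0.001, 0.001, -1.0]]
ft_force: [0.9, -1.5, -1.7]
grip_width: 0.0437
gripper_force: 41.3
```

>>> {"api": "jog_arm", "payload": {"plan": "0 0 -2.5 -3.4 -1.1 0 255; 0 0 -2.5 -3.3 -1.1 0 255; 0 0 0 0 0 2.3 255; 0 0 0 0 0 2.3 255; 0 0 0 0 0 2.4 255; 0 0 0 0 0 2.1 255; 0 0 0 0 0 0 255; 0 0 0 0 0 0 255; 0 0 0 0 0 0 255"}}

```text
time_s: 10.82
position: [0.4963, -0.2731, 0.0441]
tool_rot: [[-0.07, 0.998, 0.002], [0.998, 0.07, -0.002], [-0.002, 0.002, -1.0]]
ft_force: [0.3, -0.3, -1.6]
grip_width: 0.0439
gripper_force: 41.1
```

```bash
python3 - <<'E'
from h import *
im=imaging.get_image("top"); P=cloud(im); px=im["pixels"]
save("c.png",np.hstack([px[180:230,215:265],px[205:250,290:335].repeat(1,0) if 0 else px[203:253,285:335]]),7)
hsv=cv2.cvtColor(px,cv2.COLOR_RGB2HSV); H,S,V=[hsv[...,i].astype(int) for i in range(3)]
m=np.zeros((384,512),bool); m[183:222,220:252]=1
m&=(S<50)&(V>110)
v,u=np.nonzero(m); rect(atz(im,np.c_[u,v],.02),"seat plate")
m=np.zeros((384,512),bool); m[180:225,215:240]=1
m&=(H>8)&(H<22)&(S>150)&(V>150)
v,u=np.nonzero(m); rect(atz(im,np.c_[u,v],.061),"pad")
E
```

```text
seat plate 396 c [ 0.5709 -0.0042] size [126.2  94.5] ang 10.7 median [ 0.5877 -0.0067]
pad 20 c [0.596  0.0259] size [ 7.7 36.6] ang 79.7 median [0.5944 0.0272]
```

View pics/c.png

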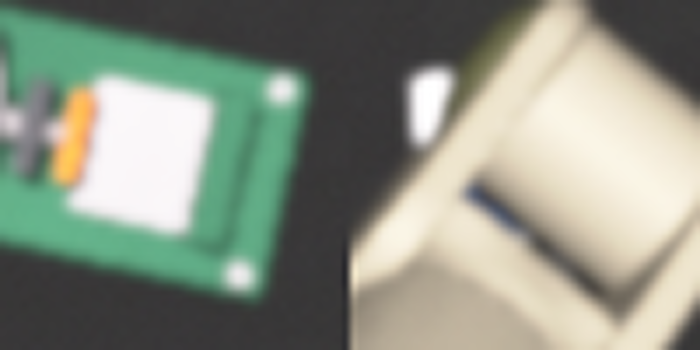

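The left crop shows the empty seat plate with corners at about (105,75), (215,100), (190,235) and (70,210), between the orange pad and the fixed jaw. On the right, the arm hides the stand. I'll lower the brown heel and work out the gap centre.

>>> {"api": "jog_arm", "payload": {"plan": "0 0 0 0 0 0.9 255; 0 0 0 0 0 0.5 255; 0 0 0 0 0 0 255; 0 0 0 0 0 0 0; 0 0 0 0 0 0 0; 0 0 0 0 0 0 0; 0 0 0 0 0 0 0; 0 0 0 0 0 -3 0; 0 0 0 0 0 -4 0; 0 0 0 0 0 -4 0"}}

```text
time_s: 11.7
position: [0.495, -0.2722, 0.139]
tool_rot: [[-0.07, 0.998, -0.002], [0.998, 0.07, 0.002], [0.002, -0.002, -1.0]]
ft_force: [1.4, -0.5, -0.8]
grip_width: 0.0854
gripper_force: 0.0
```

```bash
python3 - <<'E'
from h import *
im=np.load("c_top.npy",allow_pickle=True).item()
o=np.array([215,180])-.5+.5/7
c=np.array([[105,75],[70,210],[215,100],[190,235]])/7+o
L=atz(im,c[:2],.025);R=atz(im,c[2:],.052); print(L,R,L.mean(0),R.mean(0),(L.mean(0)+R.mean(0))/2, np.linalg.norm(L.mean(0)-R.mean(0)))
d=L.mean(0)-R.mean(0);print(np.degrees(np.arctan2(d[1],d[0])))
print(env.observe()["position"])
E
python3 plan.py .4948 -.2732 .138 4 .6546 -.2611 .138 -14 5 0 .6546 -.2611 .02 -14 4 0
```

```text
[[0.63043286 0.01248069 0.025     ]
 [0.55999327 0.03189918 0.025     ]] [[ 0.61396166 -0.04545735  0.052     ]
 [ 0.54471899 -0.03133341  0.052     ]] [0.59521306 0.02218994 0.025     ] [ 0.57934032 -0.03839538  0.052     ] [ 0.58727669 -0.00810272  0.0385    ] 0.06820208300480725
75.31904425708929
[ 0.49503449 -0.27217987  0.13902842]
end [ 0.6546 -0.2611  0.02  ] -14.0
0 0 3.6 0 3.2 0 0; 0 0 3.6 0.2 3.2 0 0; 0 0 3.6 0.4 3.2 0 0; 0 0 3.6 0.6 3.1 0 0; 0 0 3.6 0.89 3.11 0 0; 0 0 -0 0 0 3 0; 0 0 -0 0 0 2.9 0; 0 0 -0 0 0 3 0; 0 0 -0 0 0 2.9 0
```

>>> {"api": "jog_arm", "payload": {"plan": "0 0 3.6 0 3.2 0 0; 0 0 3.6 0.2 3.2 0 0; 0 0 3.6 0.4 3.2 0 0; 0 0 3.6 0.6 3.1 0 0; 0 0 3.6 0.9 3.1 0 0; 0 0 0 0 0 3 0; 0 0 0 0 0 3 0; 0 0 0 0 0 3 0; 0 0 0 0 0 2 0; 0 0 0 0 0 0 0"}}

```text
time_s: 12.53
position: [0.6531, -0.259, 0.023]
tool_rot: [[0.242, 0.97, -0.008], [0.97, -0.242, 0.005], [0.003, -0.009, -1.0]]
ft_force: [-1.3, -0.0, -0.3]
grip_width: 0.0854
gripper_force: 0.0
```

```bash
python3 - <<'E'
from h import *
im=imaging.get_image("top"); P=cloud(im);px=im["pixels"]
m=(np.abs(P[...,0]-.495)<.06)&(np.abs(P[...,1]+.273)<.06)&(P[...,2]>.06)&(P[...,2]<.085)
rect(P[m],"brown");print(np.median(P[m][:,2]), env.observe()["position"])
save("d.png",px[165:255,190:345],5)
E
python3 plan.py .6546 -.2611 .028 -14 .6546 -.2611 .133 -14 4 255 .587 -.006 .133 -14 8 255
```

```text
brown 128 c [ 0.4955 -0.2744] size [43.5 43.5] ang 4.0 median [ 0.4934 -0.2765]
0.07448824497951756 [ 0.6542574  -0.25978767  0.02613799]
end [ 0.587 -0.006  0.133] -14.0
0 0 -0 0 0 -2.6 255; 0 0 -0 0 0 -2.6 255; 0 0 -0 0 0 -2.6 255; 0 0 -0 0 0 -2.7 255; 0 0 -0 2.9 -1.6 0 255; 0 0 -0 2.9 -1.6 0 255; 0 0 -0 2.9 -1.6 0 255; 0 0 -0 2.9 -1.6 0 255; 0 0 -0 2.9 -1.6 0 255; 0 0 -0 2.9 -1.6 0 255
0 0 -0 2.9 -1.6 0 255; 0 0 -0 2.82 -1.53 0 255
```

View pics/d.png

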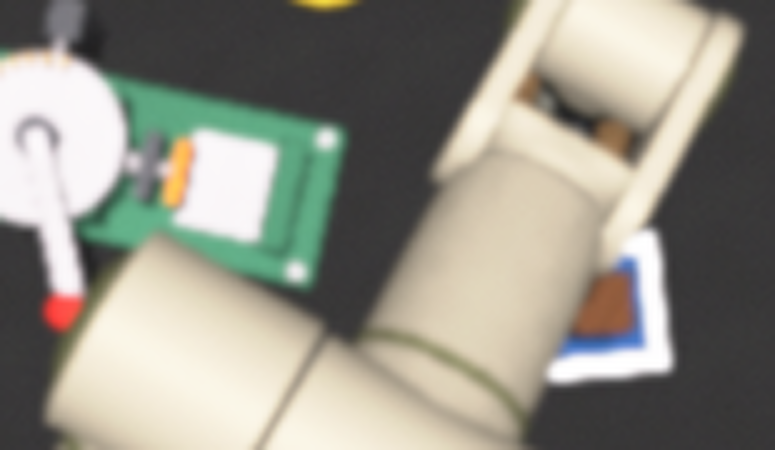

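The brown heel stands in the near stand's recess at about crop (605,305), upright and centred. Now I'll grip the white heel on the mat.

>>> {"api": "jog_arm", "payload": {"plan": "0 0 0 0 0 0.9 0; 0 0 0 0 0 0 0; 0 0 0 0 0 0 255; 0 0 0 0 0 0 255; 0 0 0 0 0 0 255; 0 0 0 0 0 0 255; 0 0 0 0 0 0 255; 0 0 0 0 0 0 255; 0 0 0 0 0 -2 255; 0 0 0 0 0 -3 255", "grip_force": 40}}

```text
time_s: 13.42
position: [0.6536, -0.2595, 0.0664]
tool_rot: [[0.242, 0.97, -0.006], [0.97, -0.242, 0.004], [0.002, -0.007, -1.0]]
ft_force: [-0.1, -0.8, -1.0]
grip_width: 0.0432
gripper_force: 41.0
```

>>> {"api": "jog_arm", "payload": {"plan": "0 0 0 0 0 -3.5 255; 0 0 0 0 0 -3.5 255; 0 0 0 2.9 -1.6 0 255; 0 0 0 2.9 -1.6 0 255; 0 0 0 2.9 -1.6 0 255; 0 0 0 2.9 -1.6 0 255; 0 0 0 2.9 -1.6 0 255; 0 0 0 2.9 -1.6 0 255; 0 0 0 2.9 -1.6 0 255; 0 0 0 2.8 -1.5 0 255"}}

```text
time_s: 14.25
position: [0.5869, -0.0039, 0.1391]
tool_rot: [[0.242, 0.97, -0.001], [0.97, -0.242, 0.0], [0.0, -0.001, -1.0]]
ft_force: [0.9, 0.1, -0.7]
grip_width: 0.0435
gripper_force: 41.3
```

>>> {"api": "jog_arm", "payload": {"plan": "0 0 0 0 0 0 255; 0 0 0 0 0 0 255"}}

```text
time_s: 14.42
position: [0.5875, -0.0041, 0.1393]
tool_rot: [[0.239, 0.971, -0.001], [0.971, -0.239, 0.0], [-0.0, -0.001, -1.0]]
ft_force: [1.1, -1.2, -1.1]
grip_width: 0.0435
gripper_force: 41.2
```

>>> {"api": "jog_arm", "payload": {"plan": "0 0 0 0 0 2.5 255; 0 0 0 0 0 2.5 255; 0 0 0 0 0 2 255; 0 0 0 0 0 1.5 255; 0 0 0 0 0 0 255; 0 0 0 0 0 0 255"}}

```text
time_s: 14.92
position: [0.588, -0.0065, 0.0539]
tool_rot: [[0.243, 0.97, -0.001], [0.97, -0.243, 0.0], [-0.0, -0.001, -1.0]]
ft_force: [1.0, 0.3, -0.8]
grip_width: 0.0439
gripper_force: 41.2
```

>>> {"api": "jog_arm", "payload": {"plan": "0 0 0 0 0 1 255; 0 0 0 0 0 0.6 255; 0 0 0 0 0 0.2 255; 0 0 0 0 0 0 255; 0 0 0 0 0 0 255"}}

```text
time_s: 15.33
position: [0.588, -0.0056, 0.0365]
tool_rot: [[0.242, 0.97, 0.0], [0.97, -0.242, -0.0], [0.0, 0.0, -1.0]]
ft_force: [0.5, 0.4, -0.7]
grip_width: 0.0439
gripper_force: 41.3
```

>>> {"api": "jog_arm", "payload": {"plan": "0 0 0 0 0 0.2 255; 0 0 0 0 0 0 255; 0 0 0 0 0 0 0; 0 0 0 0 0 0 0; 0 0 0 0 0 0 0; 0 0 0 0 0 0 0; 0 0 0 0 0 -2.5 0; 0 0 0 0 0 -3.5 0; 0 0 0 0 0 -4 0; 0 0 0 0 0 -4 0"}}

```text
time_s: 16.17
position: [0.5874, -0.0054, 0.1756]
tool_rot: [[0.242, 0.97, -0.001], [0.97, -0.242, 0.0], [-0.0, -0.001, -1.0]]
ft_force: [0.7, 0.2, 0.5]
grip_width: 0.0854
gripper_force: 0.0
```

>>> {"api": "jog_arm", "payload": {"plan": "0 0 0 0 0 -4 0; 0 0 0 0 0 -3.5 0; 0 0 0 0 -4 0 0; 0 0 0 0 -4 0 0; 0 0 0 0 -4 0 0; 0 0 0 0 -4 0 0; 0 0 0 0 0 0 0"}}

```text
time_s: 16.75
position: [0.4263, 0.0352, 0.249]
tool_rot: [[0.241, 0.971, -0.004], [0.971, -0.24, 0.001], [-0.0, -0.004, -1.0]]
ft_force: [1.2, 0.5, 0.1]
grip_width: 0.0855
gripper_force: 0.0
```

```bash
python3 - <<'E'
from h import *
im=imaging.get_image("top"); P=cloud(im);px=im["pixels"]
def heel(x,y,n):
    m=(np.abs(P[...,0]-x)<.045)&(np.abs(P[...,1]-y)<.032)&(P[...,2]>.066)&(P[...,2]<.1)
    rect(P[m],n);print(np.median(P[m][:,2]))
heel(.587,-.007,"white");heel(.495,-.273,"brown")
save("e.png",px[165:255,175:330],5)
hsv=cv2.cvtColor(px,cv2.COLOR_RGB2HSV); H,S,V=[hsv[...,i].astype(int) for i in range(3)]
m=((H<8)|(H>172))&(S>150); m[:,:190]=0;m[:,220:]=0;m[:210]=0;m[240:]=0
v,u=np.nonzero(m);Q=atz(im,np.c_[u,v],.15);rect(Q,"knob");
t=m&(P[...,2]>.148);print("knob top",t.sum(),np.median(P[t],0),P[t].min(0),P[t].max(0))
print(env.observe()["position"],env.observe()["q"])
E
```

```text
white 158 c [ 0.5888 -0.004 ] size [49.5 43.9] ang 75.4 median [ 0.5872 -0.006 ]
0.0799077202024503
brown 154 c [ 0.4956 -0.2741] size [43.1 43.5] ang 4.9 median [ 0.4968 -0.2731]
0.0739334269758638
knob 50 c [0.4955 0.097 ] size [27.  16.8] ang 88.9 median [0.497 0.097]
knob top 33 [0.49706765 0.096493   0.15459654] [0.48705191 0.08579746 0.14945962] [0.50398297 0.10667934 0.15958788]
[0.42978087 0.03414372 0.249669  ] [-1.12734617e+01  8.90265845e+00  8.95697491e+01  8.13262631e-04
  8.15503769e+01  2.67563027e+00]
```

View pics/e.png

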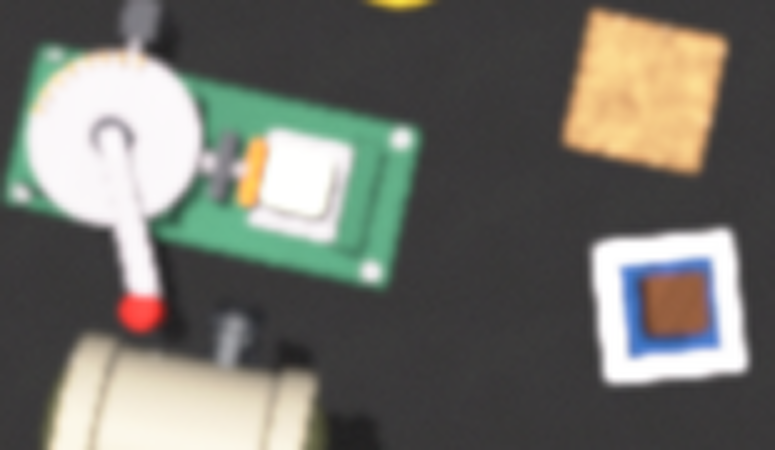

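Both heels are in place: white on the seat at (.587,-.006) with its top at 0.080, brown in the place at (.4956,-.274) with its top at 0.074. The knob is at about crop (141,312), so top (203,227). Next is the knob, gripped along the tangent.

```bash
python3 plan.py .4298 .034 .2497 -14 .4968 .0965 .2497 77 13 0 .4968 .0965 .17 77 3 0; python3 - <<'E'
import numpy as np
# arc from knob, grip yaw 77, pivot at knob angle 192: cumulative shift in tool axes (cm)
w=np.radians(77);X=np.array([-np.sin(w),np.cos(w)]);Y=np.array([np.cos(w),np.sin(w)])
f=lambda a:12.5*np.array([np.cos(np.radians(192)-a),np.sin(np.radians(192)-a)])
prev=f(0)
for a in np.arange(.04,.921,.04):
    d=f(a)-prev;prev=f(a);print(round(a,2),(d@X).round(2),(d@Y).round(2), "chord",round(25*np.sin(a/2),2))
E
```

```text
end [0.4968 0.0965 0.17  ] 77.0
0 0 -7 0.6 0.4 0 0; 0 0 -7 0.5 0.5 0 0; 0 0 -7 0.5 0.5 0 0; 0 0 -7 0.4 0.6 0 0; 0 0 -7 0.3 0.6 0 0; 0 0 -7 0.3 0.6 0 0; 0 0 -7 0.2 0.7 0 0; 0 0 -7 0.1 0.7 0 0; 0 0 -7 0 0.7 0 0; 0 0 -7 -0.1 0.7 0 0
0 0 -7 -0.1 0.7 0 0; 0 0 -7 -0.2 0.7 0 0; 0 0 -7 -0.35 0.61 0 0; 0 0 -0 0 0 2.7 0; 0 0 -0 0 0 2.6 0; 0 0 -0 0 0 2.67 0
0.04 0.2 0.46 chord 0.5
0.08 0.18 0.46 chord 1.0
0.12 0.17 0.47 chord 1.5
0.16 0.15 0.48 chord 2.0
0.2 0.13 0.48 chord 2.5
0.24 0.11 0.49 chord 2.99
0.28 0.09 0.49 chord 3.49
0.32 0.07 0.5 chord 3.98
0.36 0.05 0.5 chord 4.48
0.4 0.03 0.5 chord 4.97
0.44 0.01 0.5 chord 5.46
0.48 -0.01 0.5 chord 5.94
0.52 -0.03 0.5 chord 6.43
0.56 -0.05 0.5 chord 6.91
0.6 -0.07 0.49 chord 7.39
0.64 -0.09 0.49 chord 7.86
0.68 -0.11 0.49 chord 8.34
0.72 -0.13 0.48 chord 8.81
0.76 -0.15 0.48 chord 9.27
0.8 -0.17 0.47 chord 9.74
0.84 -0.19 0.46 chord 10.19
0.88 -0.21 0.46 chord 10.65
0.92 -0.22 0.45 chord 11.1
```

>>> {"api": "jog_arm", "payload": {"plan": "0 0 -7 0.6 0.4 0 0; 0 0 -7 0.5 0.5 0 0; 0 0 -7 0.5 0.5 0 0; 0 0 -7 0.4 0.6 0 0; 0 0 -7 0.3 0.6 0 0; 0 0 -7 0.3 0.6 0 0; 0 0 -7 0.2 0.7 0 0; 0 0 -7 0.1 0.7 0 0; 0 0 -7 0 0.7 0 0; 0 0 -7 -0.1 0.7 0 0"}}

```text
time_s: 17.63
position: [0.4858, 0.0807, 0.2491]
tool_rot: [[-0.832, 0.554, 0.0], [0.554, 0.832, -0.0], [-0.0, 0.0, -1.0]]
ft_force: [0.1, -0.5, 0.7]
grip_width: 0.0852
gripper_force: 0.0
```

>>> {"api": "jog_arm", "payload": {"plan": "0 0 -7 -0.1 0.7 0 0; 0 0 -7 -0.2 0.7 0 0; 0 0 -7 -0.3 0.6 0 0; 0 0 0 0 0 2.5 0; 0 0 0 0 0 2.5 0; 0 0 0 0 0 2 0; 0 0 0 0 0 0 0; 0 0 0 0 0 0 0"}}

```text
time_s: 18.3
position: [0.4997, 0.0957, 0.179]
tool_rot: [[-0.974, 0.225, -0.001], [0.225, 0.974, 0.0], [0.001, -0.0, -1.0]]
ft_force: [-0.5, 0.1, 1.4]
grip_width: 0.0854
gripper_force: 0.0
```

>>> {"api": "jog_arm", "payload": {"plan": "0 0 0 0.3 0.1 2.1 0; 0 0 0 0 0 2 0; 0 0 0 0 0 2 0; 0 0 0 0 0 0 255; 0 0 0 0 0 0 255; 0 0 0 0 0 0 255; 0 0 0 0 0 0 255; 0 0 0 0 0 0 255; 0 0 0 0 0 0 255; 0 0 0 0 0 0 255", "grip_force": 40}}

```text
time_s: 19.13
position: [0.4975, 0.0986, 0.12]
tool_rot: [[-0.974, 0.225, 0.004], [0.225, 0.974, 0.002], [-0.003, 0.003, -1.0]]
ft_force: [0.6, 7.5, 6.4]
grip_width: 0.0231
gripper_force: 38.9
```

>>> {"api": "jog_arm", "payload": {"plan": "0 0 0 0 0 0 255; 0 0 0 0 0 0 255; 0 0 0 0 0 0 255"}}

```text
time_s: 19.38
position: [0.4974, 0.0986, 0.12]
tool_rot: [[-0.974, 0.225, 0.004], [0.225, 0.974, 0.002], [-0.003, 0.003, -1.0]]
ft_force: [0.3, 7.6, 5.7]
grip_width: 0.0231
gripper_force: 38.9
```

>>> {"api": "jog_arm", "payload": {"plan": "0 0 0 0.2 0.5 0 255; 0 0 0 0.2 0.5 0 255; 0 0 0 0.2 0.5 0 255; 0 0 0 0.1 0.5 0 255; 0 0 0 0.1 0.5 0 255; 0 0 0 0.1 0.5 0 255; 0 0 0 0.1 0.5 0 255; 0 0 0 0.1 0.5 0 255; 0 0 0 0 0.5 0 255; 0 0 0 0 0 0 255"}}

```text
time_s: 20.22
position: [0.4963, 0.144, 0.1199]
tool_rot: [[-0.975, 0.224, 0.002], [0.224, 0.975, -0.001], [-0.002, -0.0, -1.0]]
ft_force: [-3.2, -2.9, 9.0]
grip_width: 0.0232
gripper_force: 39.5
```

>>> {"api": "jog_arm", "payload": {"plan": "0 0 0 0.1 0.5 0 255; 0 0 0 0 0.5 0 255; 0 0 0 0 0.5 0 255; 0 0 0 0 0.5 0 255; 0 0 0 0 0.5 0 255; 0 0 0 -0.1 0.5 0 255; 0 0 0 -0.1 0.5 0 255; 0 0 0 -0.1 0.5 0 255; 0 0 0 0 0 0 255; 0 0 0 0 0 0 255"}}

```text
time_s: 21.05
position: [0.5083, 0.1814, 0.12]
tool_rot: [[-0.974, 0.225, 0.004], [0.225, 0.974, -0.002], [-0.004, -0.001, -1.0]]
ft_force: [1.6, -7.9, 6.8]
grip_width: 0.023
gripper_force: 39.5
```

>>> {"api": "jog_arm", "payload": {"plan": "0 0 0 -0.1 0.4 0 255; 0 0 0 -0.1 0.4 0 255; 0 0 0 -0.2 0.4 0 255; 0 0 0 -0.2 0.4 0 255; 0 0 0 -0.2 0.4 0 255; 0 0 0 -0.1 0.3 0 255; 0 0 0 0 0 0 255; 0 0 0 0 0 0 255; 0 0 0 0 0 0 255"}}

```text
time_s: 21.8
position: [0.5215, 0.202, 0.1199]
tool_rot: [[-0.974, 0.225, 0.003], [0.225, 0.974, -0.001], [-0.003, -0.001, -1.0]]
ft_force: [-2.2, -5.7, 7.4]
grip_width: 0.023
gripper_force: 39.8
```

```bash
python3 - <<'E'
from h import *
s=env.observe();p=s["position"];c=np.hypot(p[0]-.4974,p[1]-.0986);print(p,s["ft_force"],"angle",2*np.arcsin(c/.25))
im=imaging.get_image("top"); si=imaging.get_image("side");P=cloud(im);px=im["pixels"]
def heel(x,y,n):
    m=(np.abs(P[...,0]-x)<.045)&(np.abs(P[...,1]-y)<.032)&(P[...,2]>.066)&(P[...,2]<.1)
    rect(P[m],n);print(np.median(P[m][:,2]))
heel(.585,-.012,"white");heel(.495,-.273,"brown")
save("f.png",np.hstack([px[165:245,175:265],si["pixels"][130:210,205:295]]),4.4)
E
```

```text
[0.52145016 0.20202709 0.11994343] [-2.15046376 -5.74950321  7.43123415] angle 0.8773626450160951
white 159 c [ 0.586  -0.0137] size [50.1 43.6] ang 75.9 median [ 0.5865 -0.0163]
0.07949929104836961
brown 155 c [ 0.4955 -0.274 ] size [42.8 44.7] ang 5.0 median [ 0.4968 -0.2728]
0.07422425499213503
```

View pics/f.png

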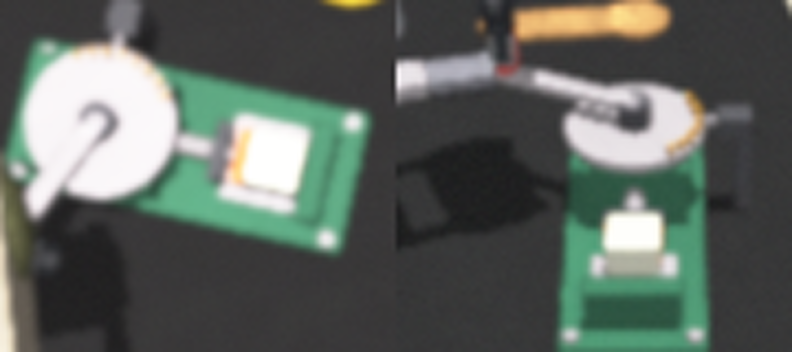

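The picture shows the pad against the white heel, which has been pushed to the fixed jaw. The lever is at about 0.88 rad. I'll go a few mm further to seat the click.

>>> {"api": "jog_arm", "payload": {"plan": "0 0 0 -0.1 0.2 0 255; 0 0 0 0 0.1 0 255; 0 0 0 0 0 0 255; 0 0 0 0 0 0 255; 0 0 0 0 0 0 255; 0 0 0 0 0 0 255"}}

```text
time_s: 22.4
position: [0.5231, 0.2041, 0.1199]
tool_rot: [[-0.974, 0.225, 0.002], [0.225, 0.974, -0.002], [-0.003, -0.002, -1.0]]
ft_force: [-0.9, -7.8, 8.4]
grip_width: 0.0231
gripper_force: 39.8
```

```bash
python3 - <<'E'
from h import *
print(job.close_job())
E
```

```text
the job is handed in; nothing more can be done
None
```

I swapped the heels (brown in the near stand's place, white on the clamp's seat) and handed in at about 22 s still gripping the knob, with the lever at an estimated 0.90 rad, the fourth click; the job returned no verdict.

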